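Show a valve's gasket to the inspection camera

TASK

The air is off and the screws are out: lift the single-solenoid valve (the one with a coil at one end only) off its sub-base and hold its underside up to the inspection camera for a gasket check: centred in the view, 10 cm in front of the lens, square to it, the valve lengthwise across the picture (coil to either side). Finish while still holding it there, steady in the air. Don't touch the camera, and leave the two double-solenoid valves, the beaker and the screwdriver where they are.

Things in the scene. Friction and masses are not known exactly. Their poses are not given: they have to be found in the camera images.
- valve: single-solenoid valve, loose, ~0.26 kg: aluminium body 88 x 26 x 46 mm (x, y, z); black coil at its +x end only (to x = 80 mm, 25 wide, round plug on top), plain cap at -x (to x = -52). Sits level on one of the rig's three sub-bases, two 6 mm pins in holes of its underside: lift it straight off. Grip across the 26 mm width. Origin: centre of underside, z up through its top
- valve_center (a point): middle of the valve's aluminium body, 23 mm above its underside, axes as valve: grip here or up to 8 mm higher (the sub-base below is just as wide, so keep the fingertips above the joint)
- valve_face (a point): centre of the valve's underside, which is the sealing face with black gasket and three ports; axes as valve (z up into the valve, x along its length towards the coil)
- rig: fixed test rig: two aluminium profiles along its y, 260 mm long, with three equal sub-bases (108 x 26 x 26 mm, length along its x) at y = -64, 0, +64 mm; valves sit on them 46 mm above the bench, lengthwise along the rig's x. Fittings reach x = +-74 mm, lower than the valves. Origin on the bench under its centre
- double_a_center (a point): middle of the body of one double-solenoid valve: same body, but a coil at both ends (160 mm long over all); loose on its pins on another sub-base; leave it
- double_b_center (a point): the same for the other double-solenoid valve; leave it
- camera: fixed inspection camera: dark base plate 110 x 100 x 12 mm, aluminium yoke 98 mm wide over its knobs, grey head with black lens and 68 mm wide round ring light, tilted on a stiff hinge 88 mm above the bench to look up at 57 to 68 degrees above level. Origin on the bench under the hinge; x is the horizontal direction it faces, roughly towards the robot
- lens (a point): centre of the lens's front glass, 70 mm out from the hinge. x = optical axis, out of the lens into the view; y = level, along the width of the picture; z = up in the picture
- beaker: empty clear plastic beaker, 80 mm wide, 110 mm tall, beyond the rig; origin at its underside; leave it
- screwdriver_grip (a point): handle of a loose screwdriver lying on the bench, about 180 mm long; leave it
There are look-alikes about, which are no part of the job. What is shaped like the valve but orange is not meant.

How it is judged:
By the outcome, as a careful person would: the job done as asked, in the order asked, and still so for the second after the job is handed in, while the arm keeps its last pose, push and grip.
It also fails if it takes over 38 s, if anything falls off the work surface, if the arm or the gripper's body presses on something with over 40 N, if the wrist force passes 120 N, or if a joint passes its speed limit or range.

ROBOT

A 6-joint arm with a two-finger parallel gripper is mounted at the origin on the work surface. World frame = base frame: x ahead of the robot, y to its left, z up, the work surface at z = 0. Lengths are in m, angles in rad, forces in N, time in s.
With the tool pointing down it reaches from about 0.25 to 0.775 m from the base axis. Payload 4 kg.
Tool frame: the origin (TCP) lies on the centre line of the jaws, within the pads' length; the fingertips stand 17 mm ahead of it and the grasp point (between the pads) lies 2 mm behind it; z points along the fingers, y is the line along which they close (so a half turn about z gives the same grasp; the last joint's range is limited). The gripper opens to 94 mm and grips with 3 to 60 N. Pads are 16 mm wide; open, the fingers measure 119 mm over their backs; the gripper's body (75 mm by 177 mm) begins 78 mm behind the grasp point.
Start: joints at [-1.354, 0.087, 1.371, -0, 1.684, -0.103], TCP at [0.173, -0.522, 0.223] pointing down, gripper open.
Joint ranges: [-3.1, 3.1], [-0.76, 2.03], [0.27, 2.55], [-1.08, 4.22], [0.17, 2.65], [-2.57, 2.57]. Speed limits (rad/s): [2.79, 2.79, 3.14, 3.14, 3.14, 3.14].

INTERFACE

Orientations are given as [roll, pitch, yaw] about the fixed x, y, z axes, in that order (R = Rz(yaw) Ry(pitch) Rx(roll)).
In Python, from bench import robot gives the robot as it stands.
- The arm moves only by the tool servo_tool, never from a script. Its argument "plan" is a list of rows, each a list of 7 numbers: the shift along the tool's x, y, z normalised to -1 to 1, where 1 is 0.1 m, then the turn, a rotation vector about the tool's x, y, z normalised to -1 to 1, where 1 is pi/2 rad, then the finger opening in mm, from 0 to 94. In form: [[x, y, z, ax, ay, az, gripper], ...]. A call has 1 to 12 rows; each row is the pose to reach, as a shift and turn from the pose commanded when the call began, along the tool's axes at that moment; what a row does not reach only later rows make up. A row lasts 1/12 s, in which the tool goes at most 41.7 mm and 7.16 degrees, less where a joint would pass 70% of its speed; a pose out of reach is approached as far as the arm can. A call with a number of a shift or a turn outside -1 to 1 is refused whole. A call with a gripper value outside its range is refused whole. The fingers move at their own pace and stop on an object; the grip force is fixed at half the most. Time passes only in rows, so rows that repeat a pose let the fingers close. It gives the time, the measured TCP pose, the force, the opening and the grip force at its end, in the units of the state.
- robot.get_obs(): the state, without advancing time (a new reading comes with each control period).
- robot.snapshot(name): name is "side" or "top"; returns the picture (420x560x3 uint8, red, green, blue); there is no depth.
- robot.camera_params(name): a dict with "camera_matrix" (3x3 intrinsics, pixels), "distortion" ([k1, k2, p1, p2, k3] as OpenCV has them; the pictures are not rectified), "rvec" (rotation vector, rad) and "tvec" (3), from world to camera coordinates, as OpenCV has them. Camera axes: x right, y down, z forward; pixel columns grow to the right and rows downward; lengths in m; the calibration is good to about 2 mm. A picture is of the moment at which its call begins. camera_params takes no time and is no camera call.
- robot.close_job(): hands the job in; it is judged then, once.
Trained networks look in the newest picture that a camera, given by its name, has taken for a name from the list of things; names that differ only in an ending like _2 or _b are one class to them, and where a whole thing is asked for, a point or a joint stands for the part that bears it (a point fixed in the world has none). Each returns a list of dicts, best first, with "conf" (0 to 1); they miss things now and then, are a little off and sometimes report something else, mostly with a low value. They report only what shows in the picture. A call takes as long as a camera call. They do not tell look-alikes from the thing itself.
- robot.find_in(thing, camera): "extent" ([centre column, centre row, width, height] in pixels, round what is visible of it).
The state is a dict: "time": time; "joint_positions": joint angles; "qvel": joint speeds; "joint_torque": joint torques, N m; "tool_pos": TCP position; "ee_rot": TCP orientation; "wrist_force": force on the tool from outside, world axes, zero at the start; "wrist_torque": the same for the moment, N m; "width": finger opening in m; "finger_force": force on a finger pad.
Only numpy, scipy, OpenCV 4.12 (cv2) and the standard library are available. Lean on these libraries where they do the work, as an engineer would, in place of code of your own. Each camera call takes 0.05 s, during which the arm holds its last target. There are 200 camera calls.

## Working session

There is one attempt and no reset: what is moved stays moved. The work goes in short steps, Python scripts to look and compute and a tool call to move; the robot and the scene stay as the last step left them, time stands still between calls to the robot, and variables do not carry over. Pictures are saved under pics/ and viewed, at most 10 in all, crops included, and the job is handed in when it is done.

Besides the shell and the picture viewer there is one more tool, called after "Emit:" as name(argument=value, ...) on one line, values as JSON. servo_tool: Moves the arm, as the interface text tells. Scaled input: -1 to 1 covers 0.1 m each way for a shift and pi/2 rad each way for a turn. Its arguments: {"type":"object","properties":{"plan":{"type":"array","items":{"type":"array","items":{"type":"number"}}}},"required":["plan"]}

```bash
mkdir -p pics; python3 - <<'E'
from bench import robot
import cv2,numpy as np
for c in("side","top"):
    im=robot.snapshot(c); cv2.imwrite(f"pics/{c}0.png",cv2.resize(im[:,:,::-1],(800,600),interpolation=cv2.INTER_CUBIC)); cv2.imwrite(f"raw_{c}0.png",im[:,:,::-1])
    p=robot.camera_params(c); R=cv2.Rodrigues(p["rvec"])[0]; print(c,(-R.T@p["tvec"].ravel()).round(3),R[2].round(3),p["camera_matrix"].round(1).tolist(),np.round(p["distortion"],3))
    for t in("valve","rig","camera","lens","double_a_center","screwdriver_grip"):
        print(t,[(np.round(d["extent"]).tolist(),round(d["conf"],2)) for d in robot.find_in(t,c)[:4]])
o=robot.get_obs();print(o["time"],o["tool_pos"],o["ee_rot"])
E
```

```text
side [0.491 0.663 0.52 ] [ 0.062 -0.822 -0.566] [[391.7, 0.0, 277.7], [0.0, 391.7, 208.5], [0.0, 0.0, 1.0]] [0.008 0.    0.    0.    0.   ]
valve [([279.0, 200.0, 34.0, 42.0], 0.92), ([417.0, 303.0, 67.0, 54.0], 0.8), ([301.0, 229.0, 68.0, 27.0], 0.76), ([285.0, 386.0, 100.0, 60.0], 0.61)]
rig [([312.0, 300.0, 82.0, 74.0], 0.7)]
camera [([216.0, 164.0, 51.0, 74.0], 0.84)]
lens [([218.0, 149.0, 36.0, 44.0], 0.9), ([311.0, 278.0, 95.0, 29.0], 0.55)]
double_a_center [([312.0, 276.0, 98.0, 33.0], 0.63)]
screwdriver_grip [([336.0, 171.0, 67.0, 18.0], 0.83)]
top [0.476 0.013 0.851] [ 0.072  0.017 -0.997] [[406.8, 0.0, 280.4], [0.0, 406.8, 206.7], [0.0, 0.0, 1.0]] [-0.021  0.     0.     0.     0.   ]
valve [([199.0, 328.0, 43.0, 62.0], 0.79), ([119.0, 220.0, 38.0, 68.0], 0.79), ([346.0, 203.0, 68.0, 33.0], 0.71), ([262.0, 224.0, 16.0, 71.0], 0.57)]
rig [([232.0, 236.0, 131.0, 63.0], 0.74), ([229.0, 234.0, 20.0, 83.0], 0.56)]
camera [([382.0, 124.0, 60.0, 53.0], 0.74), ([421.0, 275.0, 22.0, 86.0], 0.74)]
lens [([390.0, 118.0, 46.0, 37.0], 0.78)]
double_a_center [([196.0, 235.0, 18.0, 80.0], 0.66), ([233.0, 236.0, 130.0, 62.0], 0.24)]
screwdriver_grip [([423.0, 274.0, 25.0, 91.0], 0.62), ([231.0, 109.0, 39.0, 50.0], 0.57)]
0.7 [ 0.17290975 -0.52216403  0.22257647] [3.14138347e+00 1.61091504e-05 3.19787144e-01]
```

View pics/top0.png

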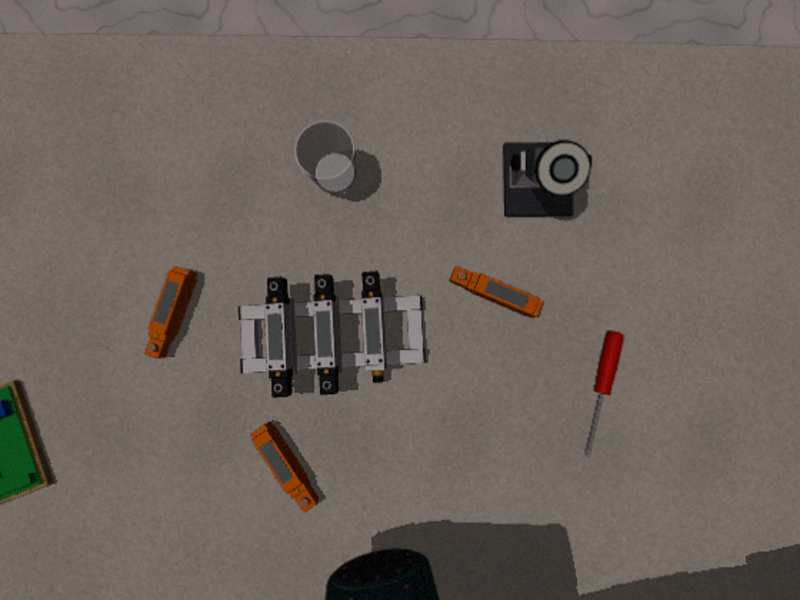

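View pics/side0.png

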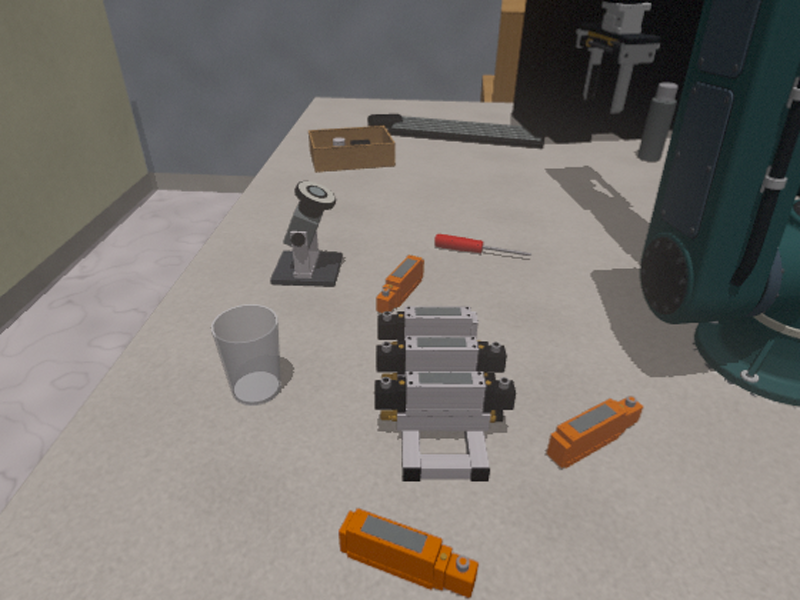

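The three valves on the rig in the top view (800 px scale) are at (277,336), (324,334) and (373,330). The first two have black coils at both ends. The one at (373,330) has a coil only at its upper end (372,281), so it fits the description. The orange ones are look-alikes. The camera's lens is at (563,167). I'll confirm with one enlarged crop.

```bash
python3 - <<'E'
import cv2,numpy as np
t=cv2.imread("raw_top0.png");s=cv2.imread("raw_side0.png")
# 400x300 tiles, 5x
def c(im,x,y,w,h,k): return cv2.resize(im[y:y+h,x:x+w],None,fx=k,fy=k,interpolation=cv2.INTER_CUBIC)
A=c(t,230,180,80,100,6) #480x600
cv2.imwrite("pics/crop_rig.png",A)
B=np.hstack([c(t,345,90,80,70,5),c(s,180,115,80,70,5)]) #800x350
C=np.hstack([c(s,250,205,160,50,5)]) #800x250
cv2.imwrite("pics/crop_cam.png",np.vstack([B,C]))
E
```

```text
(no output)
```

View pics/crop_rig.png

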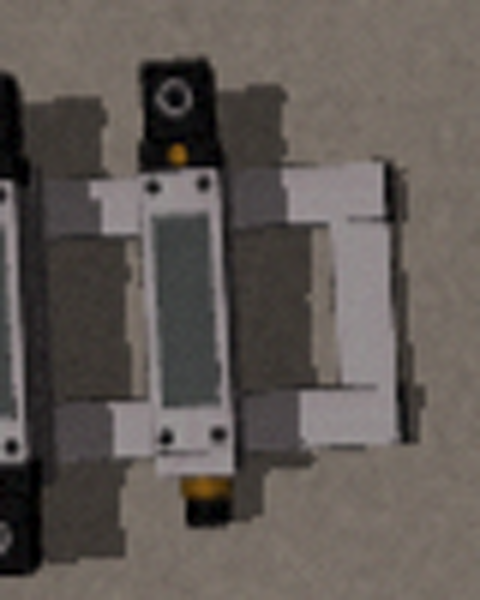

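View pics/crop_cam.png

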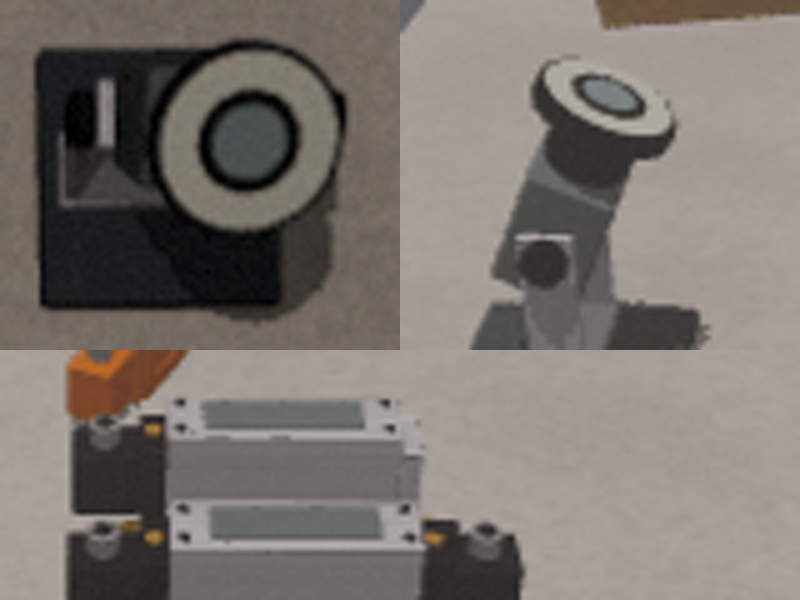

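The crop confirms it: the valve at (373,330) has a coil at its upper end (+x world) only and a plain cap below. The second crop shows the lens at the centre of its ring light in both views, plus the knob. Next I'll fit the camera pose and the valve pose.

```bash
cat > h.py <<'E'
import cv2,numpy as np
from bench import robot
P={c:robot.camera_params(c) for c in("side","top")}
def proj(c,X):
    p=P[c]; return cv2.projectPoints(np.float64(X).reshape(-1,3),p["rvec"],p["tvec"],p["camera_matrix"],p["distortion"])[0][:,0]
def ray(c,uv):
    p=P[c]; R=cv2.Rodrigues(p["rvec"])[0]
    n=cv2.undistortPoints(np.float64(uv).reshape(-1,1,2),p["camera_matrix"],p["distortion"])[:,0]
    return -R.T@p["tvec"].ravel(), np.c_[n,np.ones(len(n))]@R
def onz(c,uv,z):
    o,d=ray(c,uv); return o+d*((z-o[2])/d[:,2])[:,None]
E
cat > fit.py <<'E'
from h import *
from scipy.optimize import least_squares
pix=lambda q,k,ox,oy:(np.float64(q)+.5)/k-.5+[ox,oy]
v=onz("top",pix([[152,187],[203,183],[166,437],[218,434]],6,230,180),.092)
d=(v[0]+v[1]-v[2]-v[3])/2; yaw=np.arctan2(d[1],d[0])
print("valve centre",v.mean(0).round(4),"yaw",np.degrees(yaw).round(2),"screw len",np.linalg.norm(d).round(4),"w",np.linalg.norm(v[1]-v[0]).round(4))
# check in side view with screw rectangle of crop (5x at 250,205; crop y offset 350)
s=onz("side",pix([[180,403-350],[386,402-350],[177,429-350],[391,428-350]],5,250,205),.092); print("side centre",s.mean(0).round(4))
# camera: flood-filled bright ring, outer contour
obs={}
for c,seed in(("top",(249-75,136)),("side",(555-400,80))):
    im=cv2.imread(f"raw_{c}0.png"); ox,oy=(345,90) if c=="top" else (180,115)
    cr=cv2.resize(im[oy:oy+70,ox:ox+80],None,fx=5,fy=5,interpolation=cv2.INTER_CUBIC)
    m=np.zeros((352,402),np.uint8); cv2.floodFill(cr.copy(),m,seed,0,(30,)*3,(30,)*3,4|cv2.FLOODFILL_MASK_ONLY|cv2.FLOODFILL_FIXED_RANGE|(255<<8))
    m=m[1:-1,1:-1]
    k=max(cv2.findContours(m,cv2.RETR_EXTERNAL,cv2.CHAIN_APPROX_NONE)[0],key=cv2.contourArea)[:,0]
    hull=cv2.convexHull(k); e=cv2.fitEllipse(k); print(c,"ring ellipse",np.round(e[0],1),np.round(e[1],1),round(e[2],1))
    cen=pix([e[0]],5,ox,oy)[0]; obs[c]=pix(cv2.ellipse2Poly(tuple(map(int,np.round(e[0]))),(1,1),0,0,1,1)*0+np.array(e[0]),5,ox,oy)
    t=np.linspace(0,2*np.pi,24,endpoint=False); a=np.radians(e[2]); q=np.c_[np.cos(t)*e[1][0]/2,np.sin(t)*e[1][1]/2]@np.array([[np.cos(a),np.sin(a)],[-np.sin(a),np.cos(a)]])+e[0]
    obs[c]=pix(q,5,ox,oy)
gl={"top":pix([[249,138]],5,345,90),"side":pix([[207,95]],5,180,115)}
kn=pix([[143,263]],5,180,115)
corners=pix([[38,50],[42,306],[280,304]],5,345,90)
t=np.linspace(0,2*np.pi,72,endpoint=False)
def model(x):
    X,Y,yw,el,dz,r,bx,kx=x; cx=np.array([np.cos(yw),np.sin(yw),0]); cy=np.array([-np.sin(yw),np.cos(yw),0]); z=np.array([0,0,1.])
    H=np.array([X,Y,.088]); ax=np.cos(el)*cx+np.sin(el)*z; up=np.cross(ax,cy)
    return H,cx,cy,ax,up,H+.07*ax
def res(x):
    X,Y,yw,el,dz,r,bx,kx=x; H,cx,cy,ax,up,L=model(x); out=[]
    C=L+dz*ax+r*(np.cos(t)[:,None]*cy+np.sin(t)[:,None]*up)
    for c in obs:
        e=cv2.fitEllipse(proj(c,C).astype(np.float32)); a=np.radians(e[2]); Rm=np.array([[np.cos(a),-np.sin(a)],[np.sin(a),np.cos(a)]])
        w=(obs[c]-e[0])@Rm; h=np.array(e[1])/2; out+=list((np.hypot(*(w/h).T)-1)*h.mean())
        out+=list(3*(proj(c,L)-gl[c]).ravel()*0.6)
    B=np.array([H*[1,1,0]+[0,0,.012]+cx*(bx+i)+cy*j for i,j in((-.055,-.05),(.055,-.05),(.055,.05))])
    out+=list(2*(proj("top",B)-corners).ravel())
    out+=list((proj("side",H-cy*kx)-kn).ravel()); out.append((kx-.049)/.002); out.append(dz/.004)
    return out
x0=[.72,-.2,np.pi,1.1,0,.032,0,.049]
f=least_squares(res,x0,x_scale=[.01,.01,.1,.1,.003,.003,.01,.01],loss="soft_l1",diff_step=1e-5)
H,cx,cy,ax,up,L=model(f.x); r=np.array(res(f.x))
print(f.x.round(4),"el",np.degrees(f.x[3]),"cam yaw",np.degrees(f.x[2]),"rms",r.std())
print("L",L.round(4),"ax",ax.round(4),"sd",np.sqrt(np.diag(np.linalg.pinv(f.jac.T@f.jac)))*r.std()); print(r.round(1).tolist()[24:26],r.round(1).tolist()[50:])
np.savez("fit.npz",L=L,ax=ax,cy=cy,up=up,vc=v.mean(0),vyaw=yaw)
E
python3 fit.py
```

```text
valve centre [0.4841 0.0627 0.092 ] yaw 5.07 screw len 0.0778 w 0.016
side centre [0.4828 0.0654 0.092 ]
top ring ellipse [248.4 139.7] [165.7 180.8] 40.8
side ring ellipse [201.4 179.9] [372.2 469.8] 92.2
[ 0.7115 -0.1827  2.843   1.0655 -0.0485  0.0335  0.0114  0.0489] el 61.047509150850765 cam yaw 162.89140442191655 rms 17.59680355070356
L [ 0.6792 -0.1727  0.1493] ax [-0.4627  0.1424  0.875 ] sd [0.18096769 0.12471372 3.50744093 0.88532903 0.85477317 0.03383828
 0.11474583 0.03524909]
[2.8, 10.3] [6.8, -0.4, 29.2, -0.4, -4.5, -5.1, -8.0, 25.9, -4.3, -3.8, -0.1, -12.1]
```

```bash
python3 - <<'E'
import cv2,numpy as np
im=cv2.imread("raw_side0.png")[122:152,203:242]
g=im.astype(int)
print("gray");print("\n".join(" ".join(f"{v:3d}" for v in r) for r in g.sum(2)//3))
print("b-r");print("\n".join(" ".join(f"{v:3d}" for v in r) for r in g[:,:,2]-g[:,:,0]))
E
```

```text
gray
155 156 158 157 156 156 156 156 156 154 155 156 154 154 155 155 156 157 157 158 158 157 157 156 158 158 157 156 157 157 157 157 158 157 156 155 155 156 156
154 155 157 157 157 156 156 155 154 155 154 154 156 156 158 157 157 157 159 157 156 155 157 155 156 155 155 156 156 156 156 156 156 158 156 154 153 153 155
156 155 155 155 156 156 157 156 156 155 156 155 155 156 157 156 157 156 155 155 155 156 158 156 155 154 155 156 156 156 156 157 157 156 155 155 156 155 155
154 155 155 155 157 156 156 157 155 154 153 154 154 157 157 156 157 156 156 156 157 157 156 156 155 153 156 156 156 156 155 155 156 155 156 155 154 156 156
155 156 156 157 157 157 155 153 156 136 132 130 131 154 157 156 158 158 158 158 157 156 155 157 157 158 156 156 156 157 157 157 156 155 156 156 155 155 156
156 155 156 155 155 153 112 109 110 160 165 166 166 166 164 162 160 160 158 157 157 157 156 157 158 156 155 158 157 156 156 157 156 156 156 158 156 155 155
156 156 155 157 155 109 108 161 165 165 166 167 166 166 165 166 165 166 164 158 158 156 156 157 156 157 155 155 157 156 157 157 156 157 156 156 157 156 155
156
[... 7568 characters left out ...]
   7   7   6   7  13  15  13  13  14  14  14  15  15  14  13  13  14  13  14
 13  14  13   4   0   0   0   2   3   5   5   6   6   5   7   5   6   6   5   4   6   5   4  13  12  14  15  13  14  14  13  14  13  14  14  14  14  13  14
 14  14   7   0   0  -1   0   0   4   4   8   4   7   4   5   6   9   8   5   7   6   6   3  15  15  15  15  14  14  13  14  13  15  15  15  13  13  14  14
 13  15   4  -2   1   1   0  -1  -1   1   4   6   5   6   6   6   6   7   5   7   6   6   5  13  14  14  14  14  14  13  13  13  14  14  14  12  13  13  13
 14  11   5   2   0  -1   0   0   0  -3   0   2   4   7   6   6   5   7   7   7   4   4  11  15  14  14  13  14  14  13  13  14  14  15  13  14  13  13  16
```

```bash
python3 - <<'E'
s=open("fit.py").read()
a=s.index("    m=np.zeros((352"); b=s.index("    k=max(")
s=s[:a]+'''    m=cv2.GaussianBlur(cr,(5,5),0).astype(int); g=m.sum(2)/3; th=161.5 if c=="side" else 110
    if c=="top": print("top ring grey",g[136,174],"rim",g[136,152],"bg",g[20,250])
    glm=((m[:,:,2]-m[:,:,0]<0)&(g>85)).astype(np.uint8); n,lab,st,ce=cv2.connectedComponentsWithStats(glm); j=lab[(138,249) if c=="top" else (95,207)]; print(c,"glass",ce[j].round(1),st[j])
    G=globals().setdefault("gl",{}); G[c]=pix([ce[j]],5,ox,oy)
    n,lab=cv2.connectedComponents((g>th).astype(np.uint8),connectivity=4); m=(lab==lab[seed[1],seed[0]]).astype(np.uint8)
'''+s[b:]
s=s.replace('gl={"top":pix','_={"top":pix').replace("fitEllipse(k)","fitEllipse(hull)")
open("fit.py","w").write(s)
E
python3 fit.py
```

```text
valve centre [0.4841 0.0627 0.092 ] yaw 5.07 screw len 0.0778 w 0.016
side centre [0.4828 0.0654 0.092 ]
top ring grey 122.66666666666667 rim 6.666666666666667 bg 105.0
top glass [199.5 174.5] [     0      0    400    350 140000]
top ring ellipse [248.4 139.7] [163.  178.4] 40.8
side glass [209.4  94. ] [ 183   78   54   32 1133]
side ring ellipse [208.8  95.8] [ 57.8 128.9] 112.5
[ 7.1540e-01 -1.6800e-01  3.1714e+00  1.1470e+00 -1.1000e-03  2.9700e-02
  1.5000e-03  4.8900e-02] el 65.71703208708352 cam yaw 181.7081297687084 rms 2.651068382791034
L [ 0.6866 -0.1689  0.1518] ax [-0.4111 -0.0123  0.9115] sd [0.00302944 0.00179623 0.02593173 0.04375251 0.00043089 0.00090656
 0.00348511 0.00490029]
[17.4, -11.2] [-0.5, -0.9, -0.5, -0.6, -0.3, 0.0, 0.5, 0.4, -0.9, -0.1, -0.1, -0.3]
```

```bash
sed -i 's/else 110$/else 66/; s/glm=((m\[:,:,2\]-m\[:,:,0\]<0)&(g>85))/glm=((m[:,:,2]-m[:,:,0]<0)\&(g>85) if c=="side" else g>50)/' fit.py; python3 fit.py
```

```text
valve centre [0.4841 0.0627 0.092 ] yaw 5.07 screw len 0.0778 w 0.016
side centre [0.4828 0.0654 0.092 ]
top ring grey 122.66666666666667 rim 6.666666666666667 bg 105.0
top glass [249.2 141.3] [ 213  105   73   73 4253]
top ring ellipse [248.5 139.8] [171.6 186.5] 41.2
side glass [209.4  94. ] [ 183   78   54   32 1133]
side ring ellipse [208.8  95.8] [ 57.8 128.9] 112.5
[ 7.1390e-01 -1.6840e-01  3.1741e+00  1.1706e+00 -2.2000e-03  3.0800e-02
  0.0000e+00  4.9000e-02] el 67.06811372978105 cam yaw 181.86031286594388 rms 0.41366616060570355
L [ 0.6866 -0.1693  0.1525] ax [-0.3894 -0.0126  0.921 ] sd [0.00041175 0.00018022 0.00380863 0.00607854 0.00080596 0.00016364
 0.00048769 0.00075759]
[0.0, 0.5] [-0.5, -1.5, -0.3, -0.5, 0.1, 0.1, 1.0, 0.2, -0.2, -0.1, 0.0, -0.5]
```

Emit:
servo_tool(plan=[[0.3, -0.3, 0, 0, 0, 0, 46], [0.6, -0.6, 0, 0, 0, 0, 46], [0.95, -0.9, 0, 0, 0, 0, 46], [0.95, -0.9, 0, 0, 0, 0, 46], [0.95, -0.9, 0, 0, 0, 0, 46]])

```text
time: 1.12
tool_pos: [0.2359, -0.4053, 0.2232]
ee_rot: [3.14, -0.0, 0.323]
wrist_force: [0.8, -0.7, 0.7]
width: 0.0642
finger_force: 0.0
```

Emit:
servo_tool(plan=[[0.3, -0.3, 0, 0, 0, 0, 46], [0.6, -0.6, 0, 0, 0, 0, 46], [0.95, -0.9, 0, 0, 0, 0, 46], [0.95, -0.9, 0, 0, 0, 0, 46], [0.95, -0.9, 0, 0, 0, 0, 46]])

```text
time: 1.53
tool_pos: [0.2974, -0.2912, 0.2229]
ee_rot: [3.14, 0.0, 0.323]
wrist_force: [-0.4, -0.1, 0.0]
width: 0.0459
finger_force: 0.0
```

Emit:
servo_tool(plan=[[0.3, -0.3, 0, 0, 0, 0, 46], [0.6, -0.6, 0, 0, 0, 0, 46], [0.95, -0.9, 0, 0, 0, 0, 46], [0.95, -0.9, 0, 0, 0, 0, 46], [0.95, -0.9, 0, 0, 0, 0, 46]])

```text
time: 1.95
tool_pos: [0.3593, -0.1765, 0.2225]
ee_rot: [3.141, 0.001, 0.322]
wrist_force: [0.4, -1.0, -0.4]
width: 0.0459
finger_force: 0.0
```

Emit:
servo_tool(plan=[[0.3, -0.3, 0, 0, 0, 0, 46], [0.6, -0.6, 0, 0, 0, 0, 46], [0.95, -0.9, 0, 0, 0, 0, 46], [0.95, -0.9, 0, 0, 0, 0, 46], [0.95, -0.9, 0, 0, 0, 0, 46]])

```text
time: 2.37
tool_pos: [0.4212, -0.0619, 0.2221]
ee_rot: [3.141, 0.001, 0.321]
wrist_force: [-0.7, -0.4, -0.4]
width: 0.0462
finger_force: 0.0
```

Emit:
servo_tool(plan=[[0.3, -0.3, 0.1, 0, 0, 0, 46], [0.6, -0.6, 0.2, 0, 0, 0.05, 46], [0.98, -0.99, 0.3, 0, 0, 0.1, 46], [0.98, -0.99, 0.4, 0, 0, 0.147, 46], [0.98, -0.99, 0.5, 0, 0, 0.147, 46], [0.98, -0.99, 0.5, 0, 0, 0.147, 46], [0.98, -0.99, 0.5, 0, 0, 0.147, 46], [0.98, -0.99, 0.5, 0, 0, 0.147, 46]])

```text
time: 3.03
tool_pos: [0.4825, 0.0614, 0.1731]
ee_rot: [3.141, -0.001, 0.086]
wrist_force: [-0.3, -0.4, 0.8]
width: 0.0461
finger_force: 0.0
```

```bash
cat > look.py <<'E'
from h import *
import sys
# crops from both views, around given world point, stacked side by side 400x(400) each
tag=sys.argv[1]; X=np.float64(eval(sys.argv[2])); out=[]
for c in("top","side"):
    im=robot.snapshot(c)[:,:,::-1]; cv2.imwrite(f"raw_{c}_{tag}.png",im)
    u=proj(c,X)[0].round().astype(int); x0=int(np.clip(u[0]-50,0,460)); y0=int(np.clip(u[1]-60,0,300))
    out.append(cv2.resize(im[y0:y0+120,x0:x0+100],None,fx=4,fy=4,interpolation=cv2.INTER_CUBIC)); print(c,x0,y0)
cv2.imwrite(f"pics/{tag}.png",np.hstack(out)); o=robot.get_obs(); print(o["time"],o["tool_pos"].round(4),o["ee_rot"].round(4),o["joint_positions"].round(3),o["wrist_force"].round(1),o["finger_force"])
E
python3 look.py above "[.484,.064,.12]"
```

```text
top 209 171
side 256 145
3.1333 [0.4827 0.0621 0.1736] [ 3.1408e+00 -2.0000e-03  8.6700e-02] [ 1.200e-02 -4.100e-02  1.598e+00 -1.000e-03  1.582e+00  1.496e+00] [-0.2  0.3  0.5] 0.0
```

View pics/above.png

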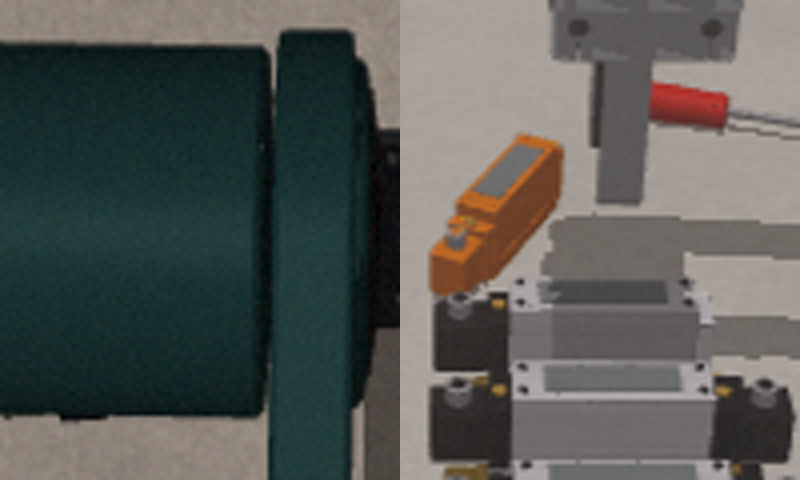

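Emit:
servo_tool(plan=[[0.01, -0.012, 0.25, 0, 0, 0, 46], [0.01, -0.012, 0.5, 0, 0, 0, 46], [0.01, -0.012, 0.7, 0, 0, 0, 46], [0.01, -0.012, 0.85, 0, 0, 0, 46], [0.01, -0.012, 0.95, 0, 0, 0, 46], [0.01, -0.012, 1.0, 0, 0, 0, 46], [0.01, -0.012, 1.0, 0, 0, 0, 46], [0.01, -0.012, 1.0, 0, 0, 0, 46], [0.01, -0.012, 1.0, 0, 0, 0, 46], [0.01, -0.012, 1.0, 0, 0, 0, 46]])

```text
time: 3.97
tool_pos: [0.4842, 0.0651, 0.0738]
ee_rot: [3.141, -0.003, 0.089]
wrist_force: [-0.4, 0.2, -1.0]
width: 0.0456
finger_force: 0.0
```

Emit:
servo_tool(plan=[[0, 0, 0.01, 0, 0, 0, 36], [0, 0, 0.02, 0, 0, 0, 32], [0, 0, 0.02, 0, 0, 0, 30], [0, 0, 0.02, 0, 0, 0, 30], [0, 0, 0.02, 0, 0, 0, 30]])

```text
time: 4.38
tool_pos: [0.4832, 0.065, 0.0704]
ee_rot: [3.141, 0.0, 0.089]
wrist_force: [0.3, -2.0, 0.3]
width: 0.0299
finger_force: 0.4
```

```bash
python3 look.py grip "[.484,.064,.09]"
```

```text
top 210 171
side 256 158
4.4833 [0.4833 0.0649 0.0705] [3.1411e+00 1.0000e-04 8.8800e-02] [ 1.800e-02  3.200e-02  1.738e+00 -1.000e-03  1.372e+00  1.500e+00] [ 0.1 -0.9  0.2] 0.45895269635366276
```

View pics/grip.png

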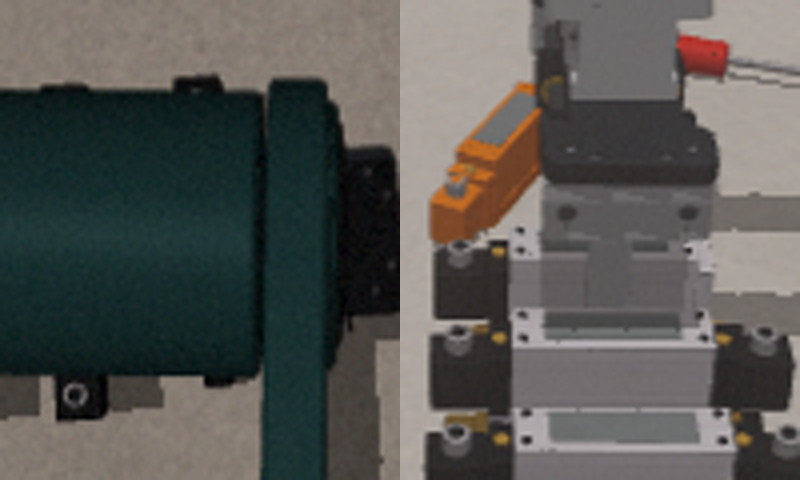

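Emit:
servo_tool(plan=[[0, 0.017, 0, 0, 0, 0, 30], [0, 0.017, 0, 0, 0, 0, 30], [0, 0.017, 0, 0, 0, 0, 28], [0, 0.017, 0, 0, 0, 0, 26], [0, 0.017, 0, 0, 0, 0, 22], [0, 0.017, 0, 0, 0, 0, 15], [0, 0.017, 0, 0, 0, 0, 10], [0, 0.017, 0, 0, 0, 0, 10], [0, 0.017, 0, 0, 0, 0, 10]])

```text
time: 5.23
tool_pos: [0.4834, 0.0634, 0.0704]
ee_rot: [3.141, 0.0, 0.089]
wrist_force: [0.1, -0.9, -1.5]
width: 0.0256
finger_force: 30.0
```

Emit:
servo_tool(plan=[[0, 0, -0.05, 0, 0, 0, 10], [0, 0, -0.1, 0, 0, 0, 10], [0, 0, -0.15, 0, 0, 0, 10], [0, 0, -0.22, 0, 0, 0, 10], [0, 0, -0.3, 0, 0, 0, 10], [0, 0, -0.4, 0, 0, 0, 10], [0, 0, -0.5, 0, 0, 0, 10], [0, 0, -0.6, 0, 0, 0, 10], [0, 0, -0.75, 0, 0, 0, 10], [0, 0, -0.9, 0, 0, 0, 10], [0, 0, -1, 0, 0, 0, 10], [0, 0, -1, 0, 0, 0, 10]])

```text
time: 6.23
tool_pos: [0.4851, 0.0635, 0.174]
ee_rot: [3.141, -0.006, 0.089]
wrist_force: [1.2, -0.5, -1.5]
width: 0.0259
finger_force: 30.0
```

Emit:
servo_tool(plan=[[0, 0, -0.2, 0, 0, 0, 10], [0, 0, -0.4, 0, 0, 0, 10], [0, 0, -0.6, 0, 0, 0, 10], [0, 0, -0.8, 0, 0, 0, 10], [0, 0, -1, 0, 0, 0, 10], [0, 0, -1, 0, 0, 0, 10], [0, 0, -1, 0, 0, 0, 10]])

```text
time: 6.82
tool_pos: [0.4838, 0.0635, 0.2708]
ee_rot: [3.141, -0.002, 0.089]
wrist_force: [-0.2, -0.4, -1.7]
width: 0.026
finger_force: 30.0
```

```bash
cat > goal.py <<'E'
from h import *
from scipy.spatial.transform import Rotation as Ro
f=np.load("fit.npz"); L,ax,cy=f["L"],f["ax"],f["cy"]
xv=-cy; zv=ax; yv=np.cross(zv,xv)
Rt=np.c_[xv,-yv,-zv]            # tool axes at goal
# grip offsets: TCP in valve frame at grasp (x offset from body centre, z above underside)
gx=.4834-.4836; gz=.0704-.046
def goal(dist): return L+dist*ax+gx*xv+gz*zv
o=robot.get_obs(); p,R=o["tool_pos"],Ro.from_euler("xyz",o["ee_rot"]).as_matrix()
print("t",o["time"],"p",p.round(4),"rot",o["ee_rot"].round(4),"W",o["width"],o["finger_force"],o["wrist_force"].round(1))
print("goal TCP .1:",goal(.1).round(4),"rpy",Ro.from_matrix(Rt).as_euler("xyz").round(4))
for d in(.1,.16):
    s=R.T@(goal(d)-p)/.1; print("dist",d,"shift norm",s.round(3))
w=Ro.from_matrix(R.T@Rt).as_rotvec(); print("turn norm",(w/(np.pi/2)).round(4))
print("err valve face lens-frame",)
E
python3 goal.py; python3 look.py lift "[.484,.064,.25]"
```

```text
t 6.8167 p [0.4838 0.0635 0.2708] rot [ 3.1414e+00 -1.7000e-03  8.8900e-02] W 0.026038597820065037 29.99342719092965 [-0.2 -0.4 -1.7]
goal TCP .1: [ 0.6382 -0.1711  0.267 ] rpy [2.7414 0.     1.6033]
dist 0.1 shift norm [1.33  2.473 0.041]
dist 0.16 shift norm [ 1.097  2.46  -0.512]
turn norm [-0.203   0.192  -0.9502]
err valve face lens-frame
top 203 170
side 260 79
6.9167 [0.4827 0.0634 0.2685] [-3.1415e+00  3.1000e-03  8.8900e-02] [ 0.014 -0.056  1.426 -0.     1.775  1.496] [-0.2 -0.9 -2.5] 29.993479885160923
```

View pics/lift.png

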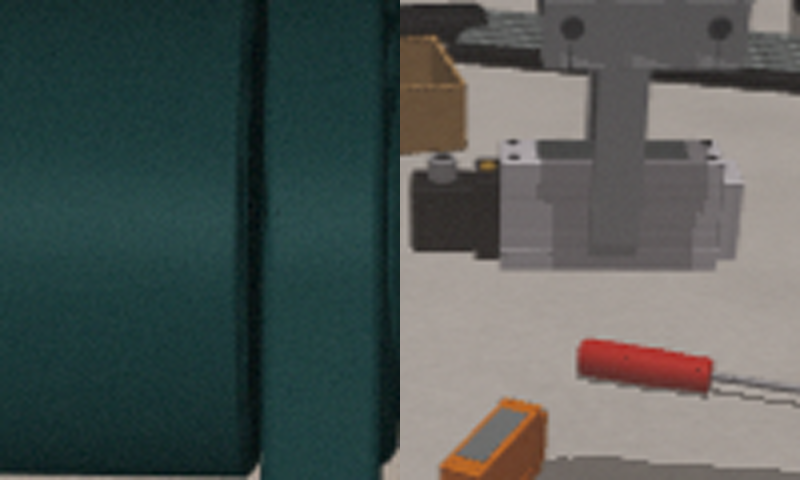

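Emit:
servo_tool(plan=[[0.12, 0.25, -0.05, 0, 0, 0, 10], [0.24, 0.5, -0.1, 0, 0, 0, 10], [0.37, 0.82, -0.17, 0, 0, 0, 10], [0.37, 0.82, -0.17, 0, 0, 0, 10]])

```text
time: 7.25
tool_pos: [0.5291, -0.0196, 0.2853]
ee_rot: [3.139, 0.002, 0.083]
wrist_force: [-0.1, 0.3, -1.6]
width: 0.0258
finger_force: 30.0
```

Emit:
servo_tool(plan=[[0.12, 0.25, -0.05, 0, 0, 0, 10], [0.24, 0.5, -0.1, 0, 0, 0, 10], [0.37, 0.82, -0.17, 0, 0, 0, 10], [0.37, 0.82, -0.17, 0, 0, 0, 10]])

```text
time: 7.58
tool_pos: [0.5731, -0.0981, 0.3017]
ee_rot: [3.139, 0.003, 0.083]
wrist_force: [-0.1, 0.4, -2.1]
width: 0.0258
finger_force: 30.0
```

Emit:
servo_tool(plan=[[0.12, 0.25, -0.05, 0, 0, 0, 10], [0.24, 0.5, -0.1, 0, 0, 0, 10], [0.37, 0.82, -0.17, 0, 0, 0, 10], [0.37, 0.82, -0.17, 0, 0, 0, 10], [0.37, 0.82, -0.17, 0, 0, 0, 10], [0.37, 0.82, -0.17, 0, 0, 0, 10]])

```text
time: 8.08
tool_pos: [0.6154, -0.1711, 0.3195]
ee_rot: [-3.139, 0.003, 0.089]
wrist_force: [0.2, 0.7, -2.0]
width: 0.0259
finger_force: 30.0
```

Emit:
servo_tool(plan=[[0, 0, 0, -0.013, 0.012, -0.06, 10], [0, 0, 0, -0.025, 0.024, -0.119, 10], [0, 0, 0, -0.04, 0.036, -0.18, 10], [0, 0, 0, -0.053, 0.05, -0.25, 10], [0, 0, 0, -0.068, 0.064, -0.317, 10], [0, 0, 0, -0.082, 0.077, -0.38, 10], [0, 0, 0, -0.1, 0.096, -0.475, 10], [0, 0, 0, -0.1, 0.096, -0.475, 10], [0, 0, 0, -0.1, 0.096, -0.475, 10]])

```text
time: 8.83
tool_pos: [0.6144, -0.1697, 0.3216]
ee_rot: [2.945, -0.081, 0.848]
wrist_force: [-0.0, -1.3, -3.4]
width: 0.026
finger_force: 30.0
```

Emit:
servo_tool(plan=[[0, 0, 0, -0.013, 0.012, -0.06, 10], [0, 0, 0, -0.025, 0.024, -0.119, 10], [0, 0, 0, -0.04, 0.036, -0.18, 10], [0, 0, 0, -0.053, 0.05, -0.25, 10], [0, 0, 0, -0.068, 0.064, -0.317, 10], [0, 0, 0, -0.082, 0.077, -0.38, 10], [0, 0, 0, -0.1, 0.096, -0.475, 10], [0, 0, 0, -0.1, 0.096, -0.475, 10], [0, 0, 0, -0.1, 0.096, -0.475, 10], [0, 0, 0, -0.1, 0.096, -0.475, 10]])

```text
time: 9.67
tool_pos: [0.6153, -0.1709, 0.3212]
ee_rot: [2.747, -0.004, 1.602]
wrist_force: [-0.2, 0.4, -1.8]
width: 0.0259
finger_force: 30.0
```

```bash
python3 goal.py
```

```text
t 9.6667 p [ 0.6153 -0.1709  0.3212] rot [ 2.7471 -0.004   1.6022] W 0.025911329633918605 29.993370305746794 [-0.2  0.4 -1.8]
goal TCP .1: [ 0.6382 -0.1711  0.267 ] rpy [2.7414 0.     1.6033]
dist 0.1 shift norm [-0.011  0.003  0.588]
dist 0.16 shift norm [-0.009 -0.    -0.012]
turn norm [-0.0036 -0.0021 -0.0016]
err valve face lens-frame
```

Emit:
servo_tool(plan=[[0, 0, 0.15, 0, 0, 0, 10], [-0.01, 0, 0.3, -0.003, 0, 0, 10], [-0.01, 0, 0.42, -0.003, 0, 0, 10], [-0.01, 0, 0.52, -0.003, 0, 0, 10], [-0.01, 0, 0.59, -0.003, 0, 0, 10], [-0.01, 0, 0.59, -0.003, 0, 0, 10], [-0.01, 0, 0.59, -0.003, 0, 0, 10], [-0.01, 0, 0.59, -0.003, 0, 0, 10], [-0.01, 0, 0.59, -0.003, 0, 0, 10]])

```text
time: 10.42
tool_pos: [0.6388, -0.172, 0.2684]
ee_rot: [2.74, -0.002, 1.603]
wrist_force: [-0.5, -0.3, -1.7]
width: 0.0258
finger_force: 30.0
```

```bash
python3 goal.py; python3 look.py held "[.66,-.17,.21]"; python3 - <<'E'
import sys
sys.argv=["x"]
from goal import *
P=p; 
def V(x,y,z): return p+R@np.array([x-gx,-y,-(z-gz)])
names=dict(facec=(0,0,0),f1=(.044,.013,0),f2=(-.044,.013,0),f3=(.044,-.013,0),f4=(-.044,-.013,0),t1=(.044,.013,.046),t2=(-.044,.013,.046),t3=(.044,-.013,.046),t4=(-.044,-.013,.046))
for c,(ox,oy) in dict(top=(0,0),side=(0,0)).items():
    for n,q in names.items(): print(c,n,proj(c,V(*q))[0].round(1))
E
```

```text
t 10.4167 p [ 0.6388 -0.172   0.2684] rot [ 2.7395e+00 -2.2000e-03  1.6030e+00] W 0.025759993256360584 29.993510730564594 [-0.5 -0.3 -1.7]
goal TCP .1: [ 0.6382 -0.1711  0.267 ] rpy [2.7414 0.     1.6033]
dist 0.1 shift norm [ 0.01  -0.011  0.01 ]
dist 0.16 shift norm [ 0.011 -0.01  -0.59 ]
turn norm [ 0.0012 -0.0012 -0.0007]
err valve face lens-frame
top 354 64
side 181 49
10.5167 [ 0.6387 -0.172   0.2682] [ 2.7397e+00 -2.2000e-03  1.6030e+00] [-0.44   0.058  1.364  0.185  1.362 -0.478] [-0.1  0.9 -2.4] 29.993587844073772
t 10.5167 p [ 0.6387 -0.172   0.2682] rot [ 2.7397e+00 -2.2000e-03  1.6030e+00] W 0.025920539847748326 29.993587844073772 [-0.1  0.9 -2.4]
goal TCP .1: [ 0.6382 -0.1711  0.267 ] rpy [2.7414 0.     1.6033]
dist 0.1 shift norm [ 0.01  -0.01   0.009]
dist 0.16 shift norm [ 0.011 -0.009 -0.591]
turn norm [ 0.001  -0.0012 -0.0007]
err valve face lens-frame
top facec [412.1 125.2]
top f1 [382.3 134. ]
top f2 [440.2 133.6]
top f3 [383.5 116.6]
top f4 [442.2 116.3]
top t1 [389.7 139. ]
top t2 [452.  138.6]
top t3 [391.1 120.3]
top t4 [454.3 120. ]
side facec [235.6  92.7]
side f1 [238.6 102. ]
side f2 [243.6  88.8]
side f3 [226.8  96.9]
side f4 [232.9  84.1]
side t1 [246.4  81.7]
side t2 [250.9  69.8]
side t3 [234.3  76.3]
side t4 [239.9  64.9]
```

View pics/held.png

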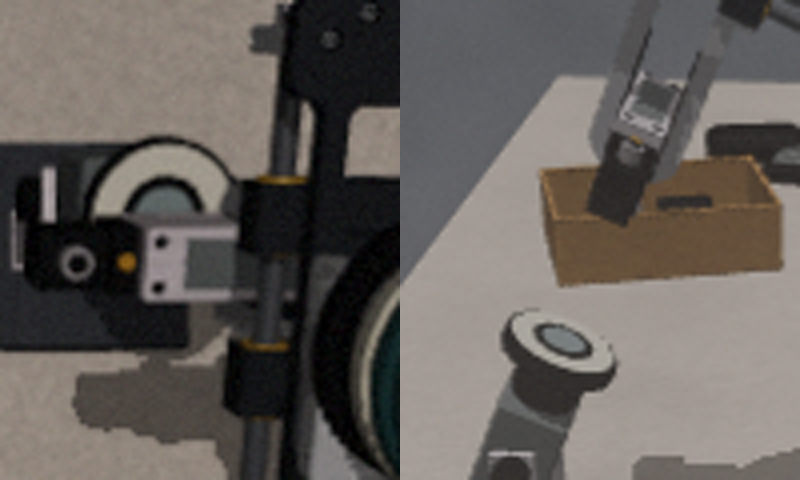

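The held picture shows the valve square over the lens. Its coil-end top corners are at crop (141,302) and (146,224), about 1 px from the model's (145,301) and (150,227), so the pose is good to 1–2 mm. I'll let it settle, then hand in.

Emit:
servo_tool(plan=[[0, -0.005, 0.005, 0, 0, 0, 10], [0, -0.005, 0.005, 0, 0, 0, 10], [0, -0.005, 0.005, 0, 0, 0, 10], [0, -0.005, 0.005, 0, 0, 0, 10], [0, -0.005, 0.005, 0, 0, 0, 10], [0, -0.005, 0.005, 0, 0, 0, 10], [0, -0.005, 0.005, 0, 0, 0, 10], [0, -0.005, 0.005, 0, 0, 0, 10]])

```text
time: 11.18
tool_pos: [0.6383, -0.1718, 0.2664]
ee_rot: [2.741, -0.003, 1.603]
wrist_force: [-0.1, -0.6, -2.7]
width: 0.0256
finger_force: 30.0
```

```bash
python3 goal.py; python3 -c "
from bench import robot
print(robot.get_obs()['qvel'].round(3)); print(robot.close_job())"
```

```text
t 11.1833 p [ 0.6383 -0.1718  0.2664] rot [ 2.7413 -0.0031  1.6032] W 0.025571558402804076 29.99349458143115 [-0.1 -0.6 -2.7]
goal TCP .1: [ 0.6382 -0.1711  0.267 ] rpy [2.7414 0.     1.6033]
dist 0.1 shift norm [ 0.008  0.002 -0.007]
dist 0.16 shift norm [ 0.009  0.002 -0.607]
turn norm [ 0.     -0.0018 -0.0008]
err valve face lens-frame
[-0.001  0.001  0.001  0.002  0.    -0.   ]
the job is handed in; nothing more can be done
None
```

I lifted the single-solenoid valve off its sub-base and handed the job in at 11.2 s, with the valve held steady, underside to the inspection camera, lengthwise across the view, square to the lens and about 10 cm from it; position should be good to roughly 2 mm.

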